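# Pin the filter slide and draw it to its detent

### The arm

A 6-joint arm with a two-finger parallel gripper is mounted at the origin on the work surface. World frame = base frame: x ahead of the robot, y to its left, z up, the work surface at z = 0. Lengths are in m, angles in rad, forces in N, time in s.
With the tool pointing down it reaches from about 0.35 to 0.775 m from the base axis. Payload 5.5 kg.
Tool frame: the origin (TCP) lies midway between the tips of the shut fingers; the grasp point (between the pads) lies 19 mm behind it (arm.grasp_offset is the distance from the TCP to the grasp point, in m); x points along the fingers, y is the direction in which the jaws open and shut, and the axes are right-handed (so a half turn about x gives the same grasp; the last joint's range is limited). The gripper opens to 85 mm and grips with 20 to 120 N. Pads are 22 mm wide; open, the fingers measure 114 mm over their backs; the gripper's body (76 mm by 85 mm) begins 54 mm behind the grasp point. The pads swing forward as they close: fully open they stand 13 mm farther back than shut.
Start: joints at [-1.456, 0.313, 0.046, 1.304, 0, 1.431], TCP at [0.145, -0.556, 0.231] pointing down, gripper open.
Joint ranges: [-2.76, 2.76], [-0.86, 1.69], [-1.03, 1.26], [-2.2, 2.34], [-1.47, 1.5], [-3.14, 3.14]. Speed limits (rad/s): [2.57, 2.57, 3.14, 3.14, 3.14, 3.14].

### API

Orientations are given as a unit quaternion [w, x, y, z].
In Python, from rig import arm, cams, finish_job gives the robot as it stands.
- The arm moves only by the tool arm_command, never from a script. Its arguments are lists of equal length, an entry for each row: "dr": the turn, a rotation vector about the tool's x, y, z in degrees, a list of three; "dp": the shift along the tool's x, y, z in cm, a list of three; "jaw": the opening in per cent of the stroke, from 0 (shut) to 100 (fully open). In form: {"dr": [[ax, ay, az], ...], "dp": [[dx, dy, dz], ...], "jaw": [jaw, ...]}. A call has 1 to 10 rows; each row is the pose to reach, as a shift and turn from the pose commanded when the call began, along the tool's axes at that moment; what a row does not reach only later rows make up. A row lasts 1/10 s, in which the tool goes at most 50 mm and 8.59 degrees, less where a joint would pass 70% of its speed; a pose out of reach is approached as far as the arm can. A call with a gripper value outside its range is refused whole. The fingers move at their own pace and stop on an object; the grip force is fixed at half the most. Time passes only in rows, so rows that repeat a pose let the fingers close. It gives the time, the measured TCP pose, the force and the opening at its end, in the units of the state.
- arm.get_state(): the state, without advancing time (a new reading comes with each control period).
- cams.read_camera(name): name is "scene" or "top" or "wrist"; returns a dict with "image" (480x640x3 uint8, blue, green, red), "fovy" (degrees; the focal length in pixels is half the picture's height over the tangent of half this angle, whatever the lens; pixels are square), "cx", "cy" (the principal point, pixels), "T" (4x4, takes a point from camera to world coordinates). Camera axes: x right, y down, z forward; pixel columns grow to the right and rows downward; lengths in m; the calibration is good to about 2 mm. A picture is of the moment at which its call begins. There is no depth.
- finish_job(): hands the job in, once; it reports no verdict.
The state is a dict: "clock": time; "q": joint angles; "qvel": joint speeds; "joint_torque": joint torques, N m; "tool_pos": TCP position; "tcp_rot": TCP orientation; "wrist_force": force on the tool from outside, world axes, zero at the start; "moment": the same for the moment, N m; "gripper_width": finger opening in m.
Only numpy, scipy, OpenCV 4.12 (cv2) and the standard library are available. Lean on these libraries where they do the work, as an engineer would, in place of code of your own. Each camera call takes 0.05 s, during which the arm holds its last target. There are 200 camera calls.

### The job

The filter carriage on the rail has to be coupled to its pull bar: take the headed steel pin out of the pin block and push it fully home down through the holes of the carriage's fork and the pull bar, before the carriage is moved. Then grip the upright handle of the pull bar and draw the carriage slowly along the rail towards the handle's end until its sprung ball drops into the notch in front of the lamp, without running past the notch, and finish while still holding the handle there with the ball seated in the notch and the pin in place. Leave the stub beside the pin and the small amber bottle alone.

Things in the scene. Friction and masses are not known exactly. Their poses are not given: they have to be found in the camera images.
- pin: loose bare steel pin, about 40 g, upright in the pin block: shank 8 mm diameter, 21 mm long, chamfered foot; above it the head: a collar 22 mm diameter, 3 mm thick, then a plain grip 15 mm diameter up to 51 mm above the foot. Origin at the foot's lower end on the axis, z up the pin. In the block the shank is hidden in its hole (foot 5 mm above the table), the collar rests on the block's top
- pin_block: fixed grey plastic block 100 x 50 x 26 mm (x, y, z) standing on the table to the left or the right of the rail; origin at the centre of its underside. Two holes: at x = -30 mm the pin, at x = +32 mm the stub (the stub's top is 40 mm above the table)
- rail: fixed aluminium rail 430 mm long (its y axis) and 40 mm wide, top 16 mm above the table; origin at the centre of its underside. The carriage slides along its y axis; +y is the direction to draw it. Its -x side carries the lamp
- hole (a point): centre of the hole's mouth on top of the carriage's fork, 46 mm above the table; axes as the rail. 10 mm holes run vertically in line through the upper plate (40 to 46 mm above the table), the pull bar's flat tongue (33 to 39) and the lower plate (24 to 32). Fully home, the pin's collar sits on the upper plate and its foot is 21 mm below this point
- pull_bar: aluminium pull bar lying in the fork, sliding freely along the rail's y in it by some -4 to +30 mm while unpinned (pinned it has about 2 mm play either way); its hole lines up with the fork's at the start. Origin on its hole's axis, 33 mm above the table; axes as the rail
- grip (a point): grip point of the pull bar's upright handle: a block 30 mm wide (x) and 14 mm thick (y), from 33 to 83 mm above the table; the point lies on its middle, 64 mm above the table, 75 mm from the pull bar's hole towards +y; axes as the rail. Pinch it across its 14 mm thickness (fingers closing along the rail)
- ball (a point): lowest point of the carriage's sprung ball while it rides on the steel strip along the rail's -x side, 29 mm from the rail's middle line, 20 mm above the table, level with the filter; moves with the carriage (not with the ball's spring); axes as the rail
- notch (a point): middle of the notch in the strip, 20 mm above the table, in line with the lamp's lens, 60 to 140 mm from the ball's start towards +y; axes as the rail. 13 mm wide, 3 mm deep: the ball drops in when within about 6 mm, centres the carriage by itself and takes 6 to 10 N to draw out again; before it the carriage slides with 1 to 2 N. Seated: ball at this point
- lamp: fixed grey lamp box 70 x 64 mm and 72 mm tall on the rail's -x side, with the strip attached; its position along the rail varies; origin on the table at the rail's middle line, in line with the notch; box from x = -130 to -60 mm, lens ring to -54 mm
- stub: loose thick headless steel stub, 20 mm diameter, 40 mm tall, standing in the second hole of the pin block, to be left there; it is not the pin
- oil: loose small amber bottle 28 mm diameter, 60 mm tall, at the right; origin at its underside
- carriage: dark steel carriage sliding on the rail, friction 1 to 2 N; origin on the table under its filter, a round upright disc of 44 mm diameter reaching 84 mm above the table; axes as the rail. Its fork, 40 mm wide (x) and 30 mm long (y), is centred at y = +80 mm

How it is judged:
On the way:
1. the pin is fully home through fork and pull bar, before the carriage has been moved (z of pin in the frame of hole below -0.018 m and horizontal distance between pin and hole below 0.004 m and angle between pin's own z axis and vertical below 0.2 rad and distance of hole from where it was at the start of the episode below 0.02 m and contact force between the fingers and pin below 0.2 N), for 0.2 s.
At the end, for the whole second after the job is handed in: The fingers still hold the pull bar's handle (more than 2 N), the ball is within 2.5 mm of the notch's middle along the rail, and the pin is fully home (within 3 mm of full depth and 4 mm of the hole's axis) and not touched (z of pin in the frame of hole below -0.018 m and horizontal distance between pin and hole below 0.004 m and angle between pin's own z axis and vertical below 0.2 rad and y of ball in the frame of notch between -0.0025 and 0.0025 m and contact force between the fingers and pull_bar above 2 N and z of the grasp point in the frame of grip below 0.04 m and contact force between the fingers and pin below 0.5 N); the arm keeps its last pose, push and grip.
It fails at once if the carriage ran past the notch (by more than 10 mm) (y of ball in the frame of notch above 0.01 m).
It fails at once if the stub or the small amber bottle was disturbed (moved more than 30 mm) (distance of any of stub, oil from where it was at the start of the episode above 0.03 m).
It also fails if it takes over 48 s, if anything falls off the work surface, if the arm or the gripper's body presses on something with over 40 N, if the wrist force passes 120 N, or if a joint passes its speed limit or range.

## Working session

There is one attempt and no reset: what is moved stays moved. The work goes in short steps, Python scripts to look and compute and a tool call to move; the robot and the scene stay as the last step left them, time stands still between calls to the robot, and variables do not carry over. Pictures are saved under pics/ and viewed, about 8 in all and at most 12, crops included, and the job is handed in when it is done.

Besides the shell and the picture viewer there is one more tool, called by a JSON object that holds its "name" and its "arguments", one argument or row to a line. arm_command: Moves the arm, as the interface text tells. Its arguments: {"type":"object","properties":{"dr":{"type":"array","items":{"type":"array","items":{"type":"number"}}},"dp":{"type":"array","items":{"type":"array","items":{"type":"number"}}},"jaw":{"type":"array","items":{"type":"number"}}},"required":["dr","dp","jaw"]}

```bash
mkdir -p pics; ls
cat > h.py <<'E'
import numpy as np, cv2
from scipy.spatial.transform import Rotation as R
from rig import arm, cams
def shot(n,f):
    c=cams.read_camera(n); cv2.imwrite(f,c["image"]); c2={k:c[k] for k in("fovy","cx","cy","T")}
    np.save(f+".npy",c2,allow_pickle=True); return c2
def ld(f): return np.load(f+".npy",allow_pickle=True).item()
def ray(c,u,v,z):
    f=240/np.tan(np.radians(c["fovy"])/2); T=np.array(c["T"])
    d=T[:3,:3]@np.array([(u-c["cx"])/f,(v-c["cy"])/f,1]); o=T[:3,3]
    return o+d*(z-o[2])/d[2]
def proj(c,p):
    f=240/np.tan(np.radians(c["fovy"])/2); T=np.array(c["T"])
    q=T[:3,:3].T@(np.array(p)-T[:3,3]); return q[:2]/q[2]*f+[c["cx"],c["cy"]]
def todp(p):
    "world TCP target -> tool-frame dp cm"
    s=arm.get_state(); w=np.array(s["tcp_rot"]); r=R.from_quat(w[[1,2,3,0]])
    return r.inv().apply(np.array(p)-s["tool_pos"])*100
E
python3 - <<'E'
from h import *
for n in("scene","top"):
    c=shot(n,f"pics/{n}0.png"); print(n,c["fovy"],c["cx"],c["cy"],np.round(c["T"],3).tolist())
s=arm.get_state(); print(s, arm.grasp_offset)
w=np.array(s["tcp_rot"]);print(R.from_quat(w[[1,2,3,0]]).as_matrix().round(3))
E
```

```text
pics
scene 52.13816901721723 329.18062898811206 245.43652953415878 [[-0.873, 0.318, -0.369, 0.893], [0.487, 0.535, -0.691, 0.641], [-0.023, -0.783, -0.622, 0.622], [0.0, 0.0, 0.0, 1.0]]
top 49.46818581504059 311.2296755875448 232.7006335742064 [[0.122, -0.972, 0.198, 0.355], [-0.992, -0.119, 0.028, -0.018], [-0.004, -0.2, -0.98, 1.044], [0.0, 0.0, 0.0, 1.0]]
{'clock': 0.1, 'q': array([-1.45559612e+00,  3.13935703e-01,  4.50887638e-02,  1.30356294e+00,
       -4.19522664e-06,  1.43121873e+00]), 'qvel': array([ 1.07429487e-03, -7.57714549e-04,  2.58992136e-03, -6.42368921e-05,
       -4.12808173e-04,  1.12033333e-03]), 'joint_torque': array([ 2.62171001e-03, -4.81724203e+01,  2.99244654e+01,  1.27288123e-02,
       -1.02803667e-04, -1.43493846e-06]), 'tool_pos': array([ 0.14486821, -0.55599577,  0.23049053]), 'tcp_rot': array([ 0.08926364,  0.70138234,  0.09040455, -0.7013714 ]), 'wrist_force': array([ 0.3688496 , -0.12796632, -0.18654695]), 'moment': array([ 0.02459266, -0.00667242, -0.02931766]), 'gripper_width': 0.08535088152467799} 0.0187
[[-0.     0.252 -0.968]
 [ 0.002 -0.968 -0.252]
 [-1.    -0.002 -0.   ]]
```

View pics/top0.png

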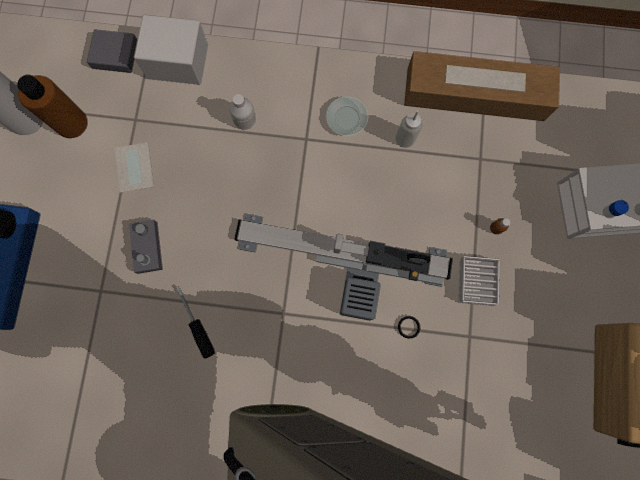

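View pics/scene0.png

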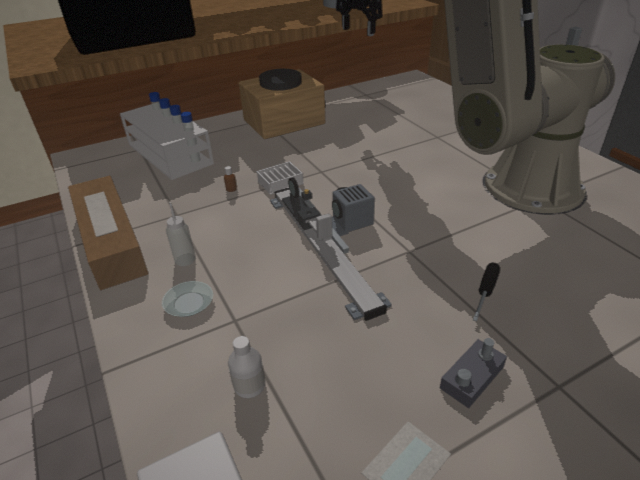

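Run:
```python
from h import *
a=cv2.imread("pics/top0.png");b=cv2.imread("pics/scene0.png")
z=lambda im,x,y,w,h,k:cv2.resize(im[y:y+h,x:x+w],None,fx=k,fy=k,interpolation=cv2.INTER_CUBIC)
o=np.zeros((600,800,3),np.uint8)
o[:260,:800]=z(a,230,210,160,52,5)  # placeholder rail left
o[:320,:800]=z(a,325,220,133,107,6)[:320,:798].shape and cv2.resize(a[215:295,320:460],(800,320)) if 0 else cv2.resize(a[213:301,232:452],(800,320),interpolation=cv2.INTER_CUBIC)
o[320:,:280]=cv2.resize(a[210:280,115:185],(280,280),interpolation=cv2.INTER_CUBIC)
o[320:,280:500]=cv2.resize(b[330:407,440:500+1],(220,280),interpolation=cv2.INTER_CUBIC)
o[320:,500:800]=cv2.resize(b[170:270,270:377],(300,280),interpolation=cv2.INTER_CUBIC)
cv2.imwrite("pics/crop1.png",o)
```

```text
(no output)
```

View pics/crop1.png

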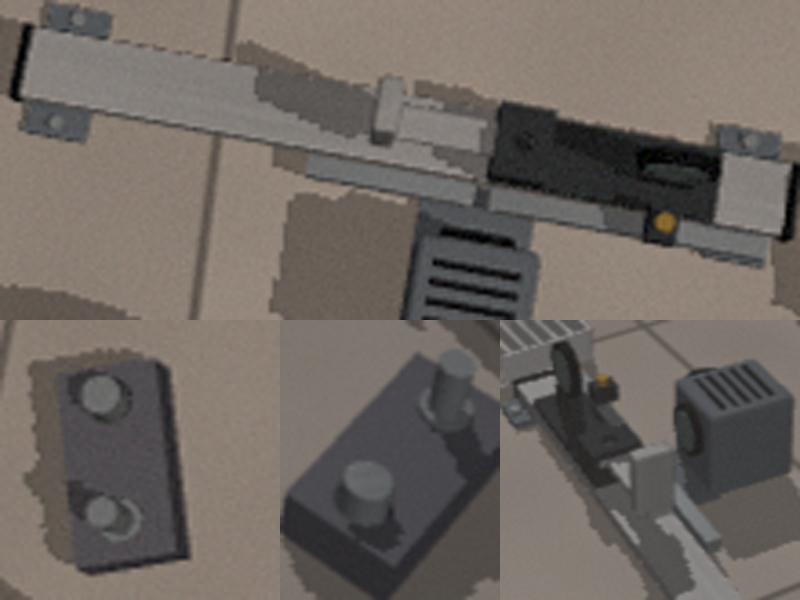

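Run:
```python
from h import *
t=ld("pics/top0.png");s=ld("pics/scene0.png")
k=800/220
tc=lambda x,y,z:ray(t,232+x/k,213+y/k,z)
P=lambda n,v:print(n,(v*1000).round(1))
P("pin top T",ray(t,140.75,257.5,.056));P("pin top S",ray(s,489.1,341,.056))
P("collar T",ray(t,145,259.5,.029));P("collar S",ray(s,486.3,355.3,.029))
P("stub T",ray(t,140,228.75,.04));P("stub S",ray(s,464.4,374,.04))
P("hole T",tc(527,141,.046));P("hole S",ray(s,309.3,211.8,.046))
L=(tc(28,25,.016)+tc(20,97,.016))/2;Rr=(tc(795,165,.016)+tc(785,238,.016))/2
P("railL",L);P("railR",Rr);print(np.linalg.norm(L-Rr))
d=L-Rr;yaw=np.degrees(np.arctan2(d[1],d[0]));print("rail +y dir deg",yaw)
P("handle top",tc(389,108,.083));P("notch",tc(482,196,.020));P("ball",tc(665,222,.03))
P("oil",ray(t,497,228,.0))
# blk axis
a=ray(t,140,228.75,.04)-ray(t,140.75,257.5,.056);print(np.linalg.norm(a[:2]),np.degrees(np.arctan2(a[1],a[0])))
```

```text
pin top T [467.  328.8  56. ]
pin top S [464.7 331.   56. ]
collar T [467.2 329.2  29. ]
collar S [467.4 334.8  29. ]
stub T [525.1 346.6  40. ]
stub S [525.5 349.9  40. ]
hole T [ 535.  -120.9   46. ]
hole S [ 532.1 -117.9   46. ]
railL [551.3 157.2  16. ]
railR [ 524.6 -269.6   16. ]
0.427653129008071
rail +y dir deg 86.42403169578107
handle top [536.8 -44.8  83. ]
notch [ 506.5 -102.2   20. ]
ball [ 503.  -200.3   30. ]
oil [ 622.2 -364.6    0. ]
0.060741119257504785 17.07339260222264
```

{"name": "arm_command", "arguments": {
  "dr": [
    [-80, 0, 0],
    [-80, 0, 0],
    [-80, 0, 0],
    [-80, 0, 0],
    [-80, 0, 0],
    [-80, 0, 0],
    [-80, 0, 0],
    [-80, 0, 0],
    [-80, 0, 0],
    [-80, 0, 0]
  ],
  "dp": [
    [-2, -37.7, -36.2],
    [-2, -37.7, -36.2],
    [-2, -37.7, -36.2],
    [-2, -37.7, -36.2],
    [-2, -37.7, -36.2],
    [-2, -37.7, -36.2],
    [-2, -37.7, -36.2],
    [-2, -37.7, -36.2],
    [-2, -37.7, -36.2],
    [-2, -37.7, -36.2]
  ],
  "jaw": [100, 100, 100, 100, 100, 100, 100, 100, 100, 100]
}}

```text
clock: 1.1
tool_pos: [0.3893, -0.1185, 0.2504]
tcp_rot: [0.521, 0.479, 0.52, -0.479]
wrist_force: [1.0, -0.6, 0.5]
gripper_width: 0.0852
```

```bash
cat > st.py <<'E'
import sys
from h import *
s=arm.get_state(); w=np.array(s["tcp_rot"]); M=R.from_quat(w[[1,2,3,0]]).as_matrix()
a=[float(v) for v in sys.argv[1:]]
print("t",s["clock"],"p",np.round(s["tool_pos"],4),"w",round(s["gripper_width"],4),"F",np.round(s["wrist_force"],1),"yaw_y",np.degrees(np.arctan2(M[1,1],M[0,1])).round(1),"q6",s["q"][5].round(2)); print("M",M.round(3).tolist())
if a: print("dp",todp(a[:3]).round(2))
E
python3 st.py .466 .33 .15
```

```text
t 1.1 p [ 0.3893 -0.1185  0.2504] w 0.0852 F [ 1.  -0.6  0.5] yaw_y 4.8 q6 0.99
M [[0.0, 0.996, 0.084], [-0.0, 0.084, -0.996], [-1.0, 0.0, 0.0]]
dp [ 10.03  11.41 -44.05]
```

{"name": "arm_command", "arguments": {
  "dr": [
    [-81.8, 0, 0],
    [-81.8, 0, 0],
    [-81.8, 0, 0],
    [-81.8, 0, 0],
    [-81.8, 0, 0],
    [-81.8, 0, 0],
    [-81.8, 0, 0],
    [-81.8, 0, 0],
    [-81.8, 0, 0],
    [-81.8, 0, 0]
  ],
  "dp": [
    [8, 10, -42.3],
    [8, 10, -42.3],
    [8, 10, -42.3],
    [8, 10, -42.3],
    [8, 10, -42.3],
    [8, 10, -42.3],
    [8, 10, -42.3],
    [8, 10, -42.3],
    [8, 10, -42.3],
    [8, 10, -42.3]
  ],
  "jaw": [100, 100, 100, 100, 100, 100, 100, 100, 100, 100]
}}

```text
clock: 2.1
tool_pos: [0.4543, 0.3134, 0.1682]
tcp_rot: [0.706, 0.019, 0.707, -0.019]
wrist_force: [-0.1, -1.0, -0.2]
gripper_width: 0.0853
```

{"name": "arm_command", "arguments": {
  "dr": [
    [0, 0, 0],
    [0, 0, 0],
    [0, 0, 0]
  ],
  "dp": [
    [0, 0, 0],
    [0, 0, 0],
    [0, 0, 0]
  ],
  "jaw": [100, 100, 100]
}}

```text
clock: 2.4
tool_pos: [0.4547, 0.3084, 0.1705]
tcp_rot: [0.707, 0.023, 0.707, -0.023]
wrist_force: [0.2, 0.5, 0.2]
gripper_width: 0.0857
```

```bash
python3 st.py .466 .33 .15
python3 - <<'E'
from h import *
c=shot("wrist","pics/w1.png");print(np.round(c["T"],3).tolist(),c["fovy"])
print("pred pintop",proj(c,[.466,.33,.056]),"collar",proj(c,[.466,.33,.029]))
E
```

```text
t 2.4 p [0.4547 0.3084 0.1705] w 0.0857 F [0.2 0.5 0.2] yaw_y 86.3 q6 0.52
M [[-0.0, 0.065, 0.998], [-0.0, 0.998, -0.065], [-1.0, -0.0, -0.0]]
dp [2.05 2.23 0.99]
[[0.065, 0.959, 0.277, 0.383], [0.998, -0.063, -0.018, 0.313], [0.001, 0.278, -0.961, 0.313], [0.0, 0.0, 0.0, 1.0]] 60.73407501445447
pred pintop [349.91218158 247.61174434] collar [346.98027764 236.28276447]
```

View pics/w1.png

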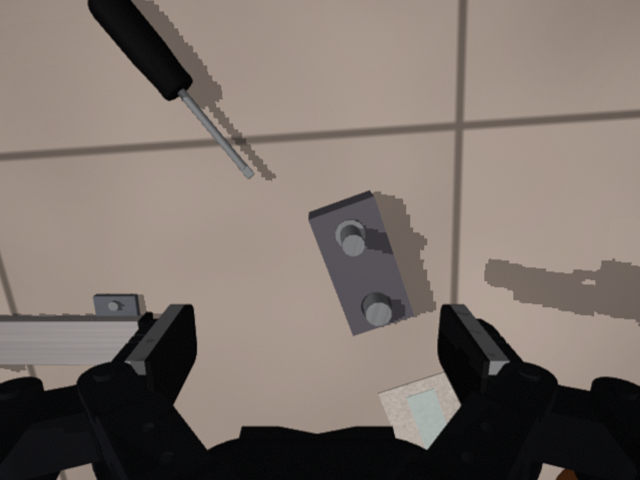

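{"name": "arm_command", "arguments": {
  "dr": [
    [0, 0, 0],
    [0, 0, 0],
    [0, 0, 0],
    [0, 0, 0],
    [0, 0, 0],
    [0, 0, 0],
    [0, 0, 0],
    [0, 0, 0],
    [0, 0, 0],
    [0, 0, 0]
  ],
  "dp": [
    [2, 2.37, 0.83],
    [5, 2.37, 0.83],
    [7, 2.37, 0.83],
    [9, 2.37, 0.83],
    [11, 2.37, 0.83],
    [12.5, 2.37, 0.83],
    [13.3, 2.37, 0.83],
    [13.75, 2.37, 0.83],
    [13.75, 2.37, 0.83],
    [13.75, 2.37, 0.83]
  ],
  "jaw": [100, 90, 80, 70, 70, 70, 70, 70, 70, 70]
}}

```text
clock: 3.45
tool_pos: [0.4651, 0.3324, 0.0337]
tcp_rot: [0.707, 0.023, 0.706, -0.022]
wrist_force: [0.0, 0.5, -0.8]
gripper_width: 0.0599
```

```bash
python3 st.py .4645 .3315 .033
python3 - <<'E'
from h import *
c=shot("wrist","pics/w2.png")
for p in([.4645,.3315,.056],[.4645,.3315,.029]):print(proj(c,p))
E
```

```text
t 3.45 p [0.4651 0.3324 0.0337] w 0.0599 F [ 0.   0.5 -0.8] yaw_y 86.4 q6 0.54
M [[0.001, 0.063, 0.998], [0.001, 0.998, -0.063], [-1.0, 0.001, 0.001]]
dp [ 0.07 -0.09 -0.06]
[312.65116717 343.12651428]
[313.21789273 306.90070535]
```

View pics/w2.png

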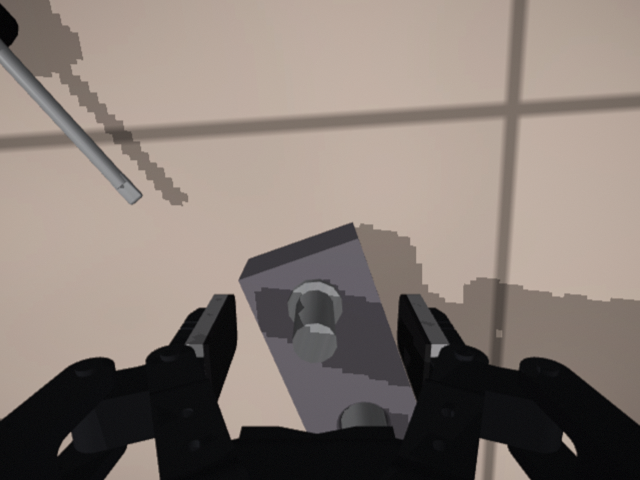

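{"name": "arm_command", "arguments": {
  "dr": [
    [0, 0, 0],
    [0, 0, 0],
    [0, 0, 0],
    [0, 0, 0],
    [0, 0, 0],
    [0, 0, 0],
    [0, 0, 0],
    [0, 0, 0],
    [0, 0, 0],
    [0, 0, 0]
  ],
  "dp": [
    [0, 0, 0],
    [0, 0, 0],
    [0, 0, 0],
    [0, 0, 0],
    [0, 0, 0],
    [0, 0, 0],
    [0, 0, 0],
    [0, 0, 0],
    [0, 0, 0],
    [0, 0, 0]
  ],
  "jaw": [20, 0, 0, 0, 0, 0, 0, 0, 0, 0]
}}

```text
clock: 4.5
tool_pos: [0.4648, 0.3325, 0.0333]
tcp_rot: [0.707, 0.022, 0.707, -0.022]
wrist_force: [-0.1, -1.1, 5.1]
gripper_width: 0.0129
```

{"name": "arm_command", "arguments": {
  "dr": [
    [0, 0, 0],
    [0, 0, 0],
    [0, 0, 0],
    [0, 0, 0],
    [0, 0, 0],
    [0, 0, 0],
    [0, 0, 0],
    [0, 0, 0],
    [0, 0, 0]
  ],
  "dp": [
    [-0.5, 0, 0],
    [-1, 0, 0],
    [-1.5, 0, 0],
    [-2, 0, 0],
    [-3, 0, 0],
    [-5, 0, 0],
    [-8, 0, 0],
    [-11, 0, 0],
    [-12, 0, 0]
  ],
  "jaw": [0, 0, 0, 0, 0, 0, 0, 0, 0]
}}

```text
clock: 5.4
tool_pos: [0.4662, 0.3332, 0.1569]
tcp_rot: [0.709, 0.023, 0.705, -0.021]
wrist_force: [0.3, 1.1, -0.2]
gripper_width: 0.0128
```

```bash
python3 st.py .534 -.119 .15
python3 - <<'E'
from h import *
c=shot("wrist","pics/w3.png")
T=arm.get_state()["tool_pos"]
print(proj(c,T+[0,0,.023]),proj(c,T+[0,0,-.004]),proj(c,T+[0,0,-.028]))
im=cv2.imread("pics/w3.png");cv2.imwrite("pics/w3c.png",cv2.resize(im[220:420,200:440],None,fx=3,fy=3,interpolation=cv2.INTER_CUBIC))
E
```

```text
t 5.4 p [0.4662 0.3332 0.1569] w 0.0128 F [ 0.3  1.1 -0.2] yaw_y 86.4 q6 0.54
M [[0.005, 0.063, 0.998], [0.003, 0.998, -0.063], [-1.0, 0.003, 0.005]]
dp [  0.61 -44.7    9.61]
[315.97564865 346.85723262] [315.85170822 309.65342605] [315.77091478 285.40126257]
```

View pics/w3c.png

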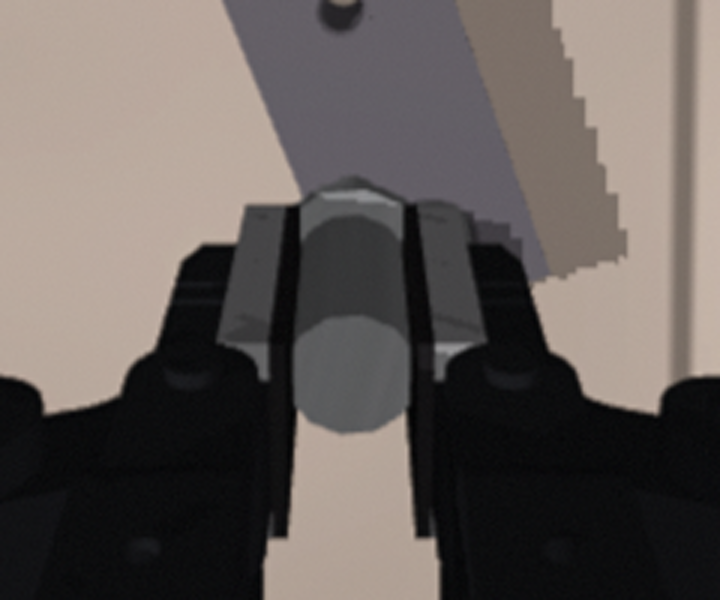

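{"name": "arm_command", "arguments": {
  "dr": [
    [0, 0, 0],
    [0, 0, 0],
    [0, 0, 0],
    [0, 0, 0],
    [0, 0, 0],
    [0, 0, 0],
    [0, 0, 0],
    [0, 0, 0],
    [0, 0, 0],
    [0, 0, 0]
  ],
  "dp": [
    [0, -4, 1.4],
    [0, -8, 2.8],
    [0, -12, 4.2],
    [0, -16, 5.6],
    [0, -20, 7],
    [0, -24, 8.4],
    [0, -28, 9.5],
    [0, -32, 10.8],
    [0, -36, 12],
    [0, -40, 13]
  ],
  "jaw": [0, 0, 0, 0, 0, 0, 0, 0, 0, 0]
}}

```text
clock: 6.45
tool_pos: [0.5688, -0.0767, 0.1517]
tcp_rot: [0.706, 0.022, 0.707, -0.022]
wrist_force: [0.3, 0.6, -0.8]
gripper_width: 0.0127
```

{"name": "arm_command", "arguments": {
  "dr": [
    [0, 0, 0],
    [0, 0, 0],
    [0, 0, 0],
    [0, 0, 0],
    [0, 0, 0],
    [0, 0, 0]
  ],
  "dp": [
    [0, -3, 1],
    [0, -4.3, 1.3],
    [0, -4.3, 1.3],
    [0, -4.3, 1.3],
    [0, -4.3, 1.3],
    [0, -4.3, 1.3]
  ],
  "jaw": [0, 0, 0, 0, 0, 0]
}}

```text
clock: 7.05
tool_pos: [0.5792, -0.1173, 0.153]
tcp_rot: [0.707, 0.022, 0.707, -0.021]
wrist_force: [-0.7, -0.4, -0.7]
gripper_width: 0.0127
```

```bash
python3 st.py .534 -.119 .15
python3 - <<'E'
from h import *
c=shot("wrist","pics/w4.png"); t=shot("top","pics/t4.png")
T=arm.get_state()["tool_pos"]
print(proj(c,T+[0,0,.023]),proj(c,[.534,-.119,.046]),proj(t,[.534,-.119,.046]))
E
```

```text
t 7.05 p [ 0.5792 -0.1173  0.153 ] w 0.0127 F [-0.7 -0.4 -0.7] yaw_y 86.5 q6 -0.27
M [[-0.0, 0.061, 0.998], [0.0, 0.998, -0.061], [-1.0, 0.0, -0.0]]
dp [ 0.3  -0.45 -4.5 ]
[314.35015025 346.52106446] [308.40809106 164.83644006] [375.9139921  252.16482538]
```

View pics/w4.png

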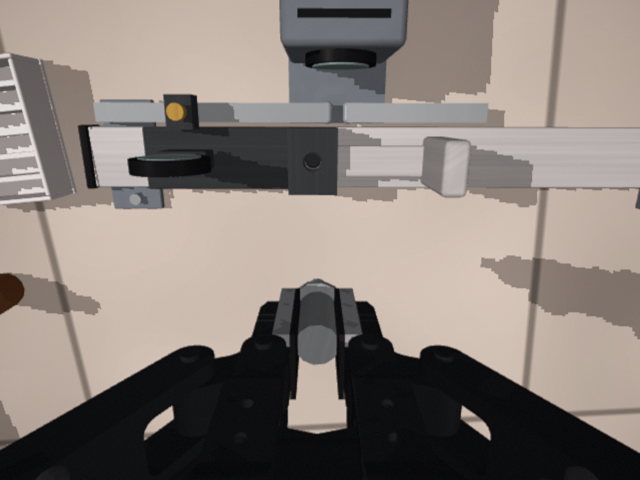

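Run:
```python
from h import *
c=ld("pics/w4.png")
h=ray(c,312.5,160,.046);p=ray(c,317,344.5,.1765)
s=arm.get_state()["tool_pos"]
print("hole",h,"pin",p,"pin-tcp",p[:2]-s[:2],"hole-pin",h[:2]-p[:2])
n=ray(c,338,112,.020);print("notch",n)
b=ray(c,177,112,.034);print("ball",b)
for z in(.83e-1,):print("handle top",ray(c,436,160,z))
im=cv2.imread("pics/w4.png");t=cv2.imread("pics/t4.png")
o=np.hstack([cv2.resize(im[130:200,280:345],(390,420),interpolation=cv2.INTER_CUBIC),cv2.resize(im[270:370,270:365],(399,420),interpolation=cv2.INTER_CUBIC)])
cv2.imwrite("pics/c4.png",o)
```

```text
hole [ 0.53127584 -0.11635326  0.046     ] pin [ 0.57841507 -0.11670431  0.1765    ] pin-tcp [-0.00092996  0.00092816] hole-pin [-0.04713923  0.00035105]
notch [ 0.50431901 -0.09843281  0.02      ]
ball [ 0.49851637 -0.19724327  0.034     ]
handle top [ 0.53161025 -0.05265832  0.083     ]
```

View pics/c4.png

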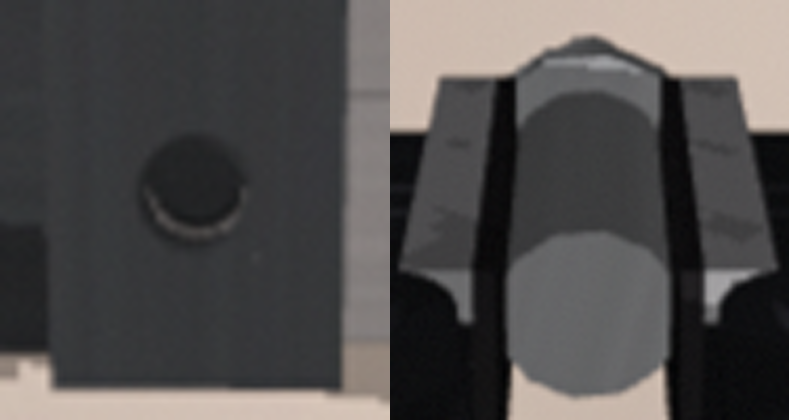

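{"name": "arm_command", "arguments": {
  "dr": [
    [0, 0, 0],
    [0, 0, 0],
    [0, 0, 0],
    [0, 0, 0],
    [0, 0, 0],
    [0, 0, 0],
    [0, 0, 0],
    [0, 0, 0],
    [0, 0, 0],
    [0, 0, 0]
  ],
  "dp": [
    [0, -0.15, -2.5],
    [0, -0.3, -4.6],
    [2, -0.3, -4.6],
    [4, -0.3, -4.6],
    [5.5, -0.3, -4.6],
    [6.5, -0.3, -4.6],
    [7.0, -0.3, -4.6],
    [7.3, -0.3, -4.6],
    [7.3, -0.3, -4.6],
    [7.3, -0.3, -4.6]
  ],
  "jaw": [0, 0, 0, 0, 0, 0, 0, 0, 0, 0]
}}

```text
clock: 8.15
tool_pos: [0.5338, -0.1191, 0.0805]
tcp_rot: [0.707, 0.022, 0.706, -0.022]
wrist_force: [-1.0, 0.8, 0.2]
gripper_width: 0.0128
```

```bash
python3 st.py .533 -.1175 .077
```

```text
t 8.15 p [ 0.5338 -0.1191  0.0805] w 0.0128 F [-1.   0.8  0.2] yaw_y 86.4 q6 -0.3
M [[0.001, 0.063, 0.998], [-0.0, 0.998, -0.063], [-1.0, -0.0, 0.001]]
dp [ 0.35  0.15 -0.09]
```

{"name": "arm_command", "arguments": {
  "dr": [
    [0, 0, 0],
    [0, 0, 0],
    [0, 0, 0]
  ],
  "dp": [
    [0, 0.1, -0.05],
    [0.2, 0.1, -0.05],
    [0.2, 0.1, -0.05]
  ],
  "jaw": [0, 0, 0]
}}

```text
clock: 8.45
tool_pos: [0.5328, -0.1179, 0.0779]
tcp_rot: [0.707, 0.022, 0.707, -0.022]
wrist_force: [-0.8, -0.3, 0.3]
gripper_width: 0.0128
```

{"name": "arm_command", "arguments": {
  "dr": [
    [0, 0, 0],
    [0, 0, 0],
    [0, 0, 0],
    [0, 0, 0],
    [0, 0, 0],
    [0, 0, 0]
  ],
  "dp": [
    [0.1, 0, 0],
    [0.2, 0, 0],
    [0.3, 0, 0],
    [0.4, 0, 0],
    [0.5, 0, 0],
    [0.6, 0, 0]
  ],
  "jaw": [0, 0, 0, 0, 0, 0]
}}

```text
clock: 9.05
tool_pos: [0.5328, -0.1179, 0.0718]
tcp_rot: [0.707, 0.022, 0.707, -0.022]
wrist_force: [-0.2, -0.2, -0.2]
gripper_width: 0.0134
```

{"name": "arm_command", "arguments": {
  "dr": [
    [0, 0, 0],
    [0, 0, 0],
    [0, 0, 0],
    [0, 0, 0],
    [0, 0, 0],
    [0, 0, 0]
  ],
  "dp": [
    [0.1, 0, 0],
    [0.2, 0, 0],
    [0.3, 0, 0],
    [0.4, 0, 0],
    [0.5, 0, 0],
    [0.6, 0, 0]
  ],
  "jaw": [0, 0, 0, 0, 0, 0]
}}

```text
clock: 9.65
tool_pos: [0.5329, -0.1179, 0.0658]
tcp_rot: [0.707, 0.022, 0.707, -0.022]
wrist_force: [-0.9, 0.2, 0.2]
gripper_width: 0.0129
```

{"name": "arm_command", "arguments": {
  "dr": [
    [0, 0, 0],
    [0, 0, 0],
    [0, 0, 0],
    [0, 0, 0],
    [0, 0, 0],
    [0, 0, 0],
    [0, 0, 0],
    [0, 0, 0]
  ],
  "dp": [
    [0.15, 0, 0],
    [0.3, 0, 0],
    [0.45, 0, 0],
    [0.6, 0, 0],
    [0.75, 0, 0],
    [0.9, 0, 0],
    [1.05, 0, 0],
    [1.15, 0, 0]
  ],
  "jaw": [0, 0, 0, 0, 0, 0, 0, 0]
}}

```text
clock: 10.45
tool_pos: [0.5328, -0.1179, 0.0543]
tcp_rot: [0.707, 0.022, 0.707, -0.022]
wrist_force: [0.3, -0.1, -1.1]
gripper_width: 0.0127
```

Going down freely; 1–2 mm more until contact shows.

{"name": "arm_command", "arguments": {
  "dr": [
    [0, 0, 0],
    [0, 0, 0],
    [0, 0, 0],
    [0, 0, 0]
  ],
  "dp": [
    [0.06, 0, 0],
    [0.12, 0, 0],
    [0.18, 0, 0],
    [0.18, 0, 0]
  ],
  "jaw": [0, 0, 0, 0]
}}

```text
clock: 10.85
tool_pos: [0.5329, -0.1179, 0.0533]
tcp_rot: [0.707, 0.022, 0.707, -0.022]
wrist_force: [-2.4, 1.1, 5.2]
gripper_width: 0.0128
```

```bash
python3 st.py
python3 - <<'E'
from h import *
c=shot("wrist","pics/w5.png");s=shot("scene","pics/s5.png")
a=cv2.imread("pics/w5.png");b=cv2.imread("pics/s5.png")
cv2.imwrite("pics/c5.png",np.hstack([a[60:460,120:520],cv2.resize(b[150:250,250:350],(400,400),interpolation=cv2.INTER_CUBIC)]))
E
```

```text
t 10.85 p [ 0.5329 -0.1179  0.0533] w 0.0128 F [-2.4  1.1  5.2] yaw_y 86.4 q6 -0.3
M [[0.0, 0.063, 0.998], [-0.0, 0.998, -0.063], [-1.0, -0.0, 0.0]]
```

View pics/c5.png

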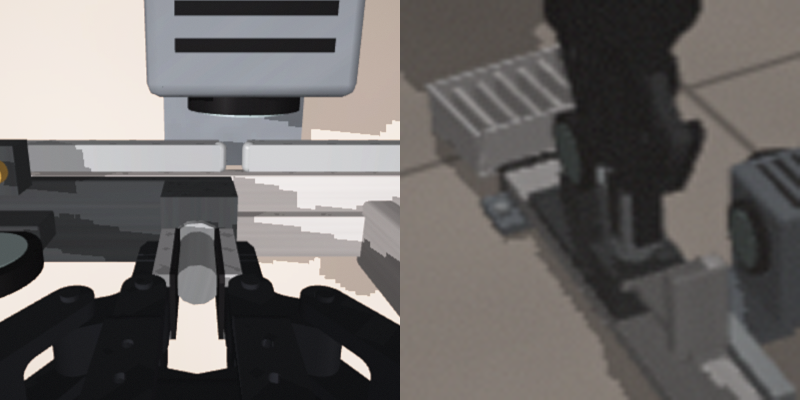

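{"name": "arm_command", "arguments": {
  "dr": [
    [0, 0, 0],
    [0, 0, 0],
    [0, 0, 0],
    [0, 0, 0],
    [0, 0, 0],
    [0, 0, 0],
    [0, 0, 0],
    [0, 0, 0],
    [0, 0, 0],
    [0, 0, 0]
  ],
  "dp": [
    [0, 0, 0],
    [0, 0, 0],
    [0, 0, 0],
    [0, 0, 0],
    [-0.5, 0, 0],
    [-2, 0, 0],
    [-4, 0, 0],
    [-6.5, 0, 0],
    [-7.5, 0, 0],
    [-7.5, 0, 0]
  ],
  "jaw": [45, 45, 45, 45, 45, 45, 45, 45, 45, 45]
}}

```text
clock: 11.95
tool_pos: [0.5342, -0.1184, 0.1294]
tcp_rot: [0.708, 0.022, 0.706, -0.023]
wrist_force: [-0.6, -0.7, -0.5]
gripper_width: 0.0384
```

```bash
python3 st.py .538 -.043 .130
python3 - <<'E'
from h import *
c=shot("wrist","pics/w6.png")
print("pin top pred home",proj(c,[.5329,-.1179,.076]),proj(c,[.5329,-.1179,.049]),"if block z+21",proj(c,[.5329,-.1179,.097]))
E
```

```text
t 11.95 p [ 0.5342 -0.1184  0.1294] w 0.0384 F [-0.6 -0.7 -0.5] yaw_y 86.4 q6 -0.3
M [[0.003, 0.063, 0.998], [-0.001, 0.998, -0.063], [-1.0, -0.001, 0.004]]
dp [-0.07  7.55 -0.09]
pin top pred home [316.69720819 262.83977548] [316.72401407 246.65289673] if block z+21 [316.67123562 278.523457  ]
```

View pics/w6.png

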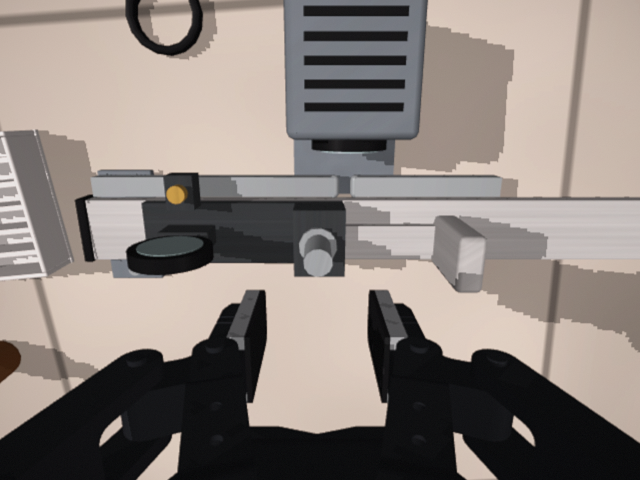

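Run:
```python
from h import *
u=np.array([np.cos(np.radians(86.4)),np.sin(np.radians(86.4)),0]);x=np.array([u[1],-u[0],0])
c=ld("pics/w6.png");hp=np.array([.5329,-.1179,0])
hc=ray(c,317.5,262,.076)
for nm,cc,px in(("w6",c,(344.5,187)),("w4",ld("pics/w4.png"),(338,112))):
    n=ray(cc,*px,.020); print(nm,n,"rel pin: y",(n-hp)@u,"x",(n-hp)@x,"travel",(n-hp)@u+.08)
print("pin cam",hc)
t=ld("pics/top0.png");k=800/220
n=ray(t,232+482/k,213+192/k,.02);h=ray(t,232+527/k,213+141/k,.046);print("top travel",(n-h)@u+.08)
ht=ray(c,450,245,.083);print("handle top est",ht,(ht-hp)@u)
for p in((434,218),(456,217),(485,250),(462,253),(460,290),(483,287)):print(p,((ray(c,*p,.083)-hp)@u).round(4),((ray(c,*p,.083)-hp)@x).round(4))
for v in(143,150):print("lens ctr y",((ray(c,349,v,.04)-hp)@u))
im=cv2.imread("pics/w6.png");g=cv2.cvtColor(im,6);print(g[187,325:365],g[187,195:205])
```

```text
w6 [ 0.50460448 -0.09894041  0.02      ] rel pin: y 0.017145485011601177 x -0.029430163823139864 travel 0.09714548501160118
w4 [ 0.50431901 -0.09843281  0.02      ] rel pin: y 0.01763415636745531 x -0.029746950543887297 travel 0.09763415636745532
pin cam [ 0.53247473 -0.11746581  0.076     ]
top travel 0.09721025199786175
handle top est [ 0.52527105 -0.05298881  0.083     ] 0.06430407647430661
(434, 218) 0.0555 -0.0251
(456, 217) 0.0659 -0.0256
(485, 250) 0.0815 -0.0092
(462, 253) 0.0705 -0.0076
(460, 290) 0.0714 0.0118
(483, 287) 0.0827 0.0102
lens ctr y 0.017808196997633193
lens ctr y 0.01789226649004948
[163 162 162 162 162 162 162 162 162 164 159 144 116  97  87  85  86  84
  84  85  83  84  84  82  86 132 157 171 180 175 171 173 173 173 172 173
 172 172 173 173] [ 24  25  24  28  71 107 117 116 116 116]
```

{"name": "arm_command", "arguments": {
  "dr": [
    [0, 0, 0],
    [0, 0, 0],
    [0, 0, 0],
    [0, 0, 0],
    [0, 0, 0],
    [0, 0, 0],
    [0, 0, 0],
    [0, 0, 0],
    [0, 0, 0],
    [0, 0, 0]
  ],
  "dp": [
    [0, 3, 0],
    [0, 6, 0],
    [0, 7.5, 0],
    [0, 7.5, 0],
    [2, 7.5, 0],
    [4, 7.5, 0],
    [6, 7.5, 0],
    [7.3, 7.5, 0],
    [7.8, 7.5, 0],
    [7.8, 7.5, 0]
  ],
  "jaw": [55, 55, 55, 55, 55, 55, 55, 55, 55, 55]
}}

```text
clock: 13.0
tool_pos: [0.5368, -0.0435, 0.0485]
tcp_rot: [0.706, 0.022, 0.707, -0.022]
wrist_force: [-0.1, -0.8, 1.2]
gripper_width: 0.0469
```

```bash
python3 st.py .5376 -.0430 .05; python3 -c "
from h import *
shot('wrist','pics/w7.png')"
```

```text
t 13.0 p [ 0.5368 -0.0435  0.0485] w 0.0469 F [-0.1 -0.8  1.2] yaw_y 86.4 q6 -0.17
M [[-0.002, 0.063, 0.998], [0.0, 0.998, -0.063], [-1.0, -0.0, -0.002]]
dp [-0.15  0.06  0.08]
```

View pics/w7.png

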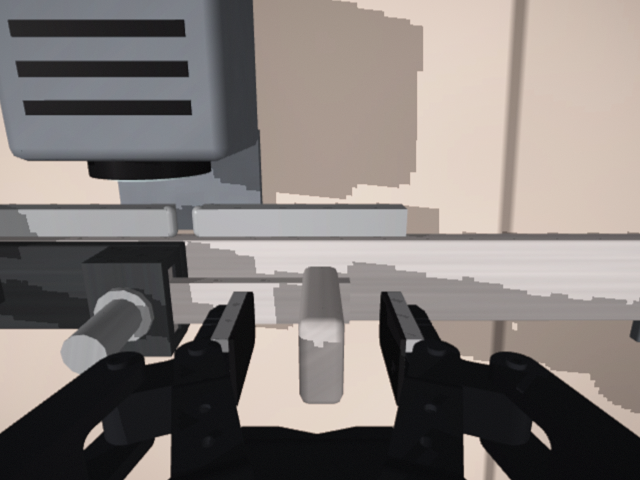

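{"name": "arm_command", "arguments": {
  "dr": [
    [0, 0, 0],
    [0, 0, 0],
    [0, 0, 0],
    [0, 0, 0],
    [0, 0, 0],
    [0, 0, 0],
    [0, 0, 0],
    [0, 0, 0]
  ],
  "dp": [
    [0, 0, 0],
    [0, 0, 0],
    [0, 0, 0],
    [0, 0, 0],
    [0, 0, 0],
    [0, 0, 0],
    [0, 0, 0],
    [0, 0, 0]
  ],
  "jaw": [20, 0, 0, 0, 0, 0, 0, 0]
}}

```text
clock: 13.85
tool_pos: [0.5383, -0.0433, 0.0504]
tcp_rot: [0.707, 0.022, 0.706, -0.022]
wrist_force: [-0.2, 0.2, 5.4]
gripper_width: 0.0131
```

{"name": "arm_command", "arguments": {
  "dr": [
    [0, 0, 0],
    [0, 0, 0],
    [0, 0, 0],
    [0, 0, 0],
    [0, 0, 0],
    [0, 0, 0],
    [0, 0, 0],
    [0, 0, 0],
    [0, 0, 0],
    [0, 0, 0]
  ],
  "dp": [
    [0, 0.3, 0],
    [0, 0.7, 0],
    [0, 1.2, 0],
    [0, 1.7, 0],
    [0, 2.2, 0],
    [0, 2.7, 0],
    [0, 3.2, 0],
    [0, 3.7, 0],
    [0, 4.2, 0],
    [0, 4.5, 0]
  ],
  "jaw": [0, 0, 0, 0, 0, 0, 0, 0, 0, 0]
}}

```text
clock: 14.85
tool_pos: [0.5411, 0.0015, 0.0504]
tcp_rot: [0.707, 0.022, 0.706, -0.023]
wrist_force: [0.5, -2.9, 4.6]
gripper_width: 0.0132
```

```bash
python3 st.py
```

```text
t 14.85 p [0.5411 0.0015 0.0504] w 0.0132 F [ 0.5 -2.9  4.6] yaw_y 86.4 q6 -0.08
M [[0.002, 0.063, 0.998], [-0.001, 0.998, -0.063], [-1.0, -0.001, 0.002]]
```

{"name": "arm_command", "arguments": {
  "dr": [
    [0, 0, 0],
    [0, 0, 0],
    [0, 0, 0],
    [0, 0, 0],
    [0, 0, 0],
    [0, 0, 0],
    [0, 0, 0],
    [0, 0, 0],
    [0, 0, 0],
    [0, 0, 0]
  ],
  "dp": [
    [0, 0.5, 0],
    [0, 1.0, 0],
    [0, 1.5, 0],
    [0, 2.0, 0],
    [0, 2.5, 0],
    [0, 2.9, 0],
    [0, 3.3, 0],
    [0, 3.6, 0],
    [0, 3.9, 0],
    [0, 4.1, 0]
  ],
  "jaw": [0, 0, 0, 0, 0, 0, 0, 0, 0, 0]
}}

```text
clock: 15.85
tool_pos: [0.5436, 0.0424, 0.0503]
tcp_rot: [0.707, 0.022, 0.706, -0.023]
wrist_force: [-0.7, -1.2, 6.5]
gripper_width: 0.0133
```

{"name": "arm_command", "arguments": {
  "dr": [
    [0, 0, 0],
    [0, 0, 0],
    [0, 0, 0],
    [0, 0, 0]
  ],
  "dp": [
    [0, 0.1, 0],
    [0, 0.2, 0],
    [0, 0.3, 0],
    [0, 0.4, 0]
  ],
  "jaw": [0, 0, 0, 0]
}}

```text
clock: 16.25
tool_pos: [0.5439, 0.0464, 0.0504]
tcp_rot: [0.707, 0.022, 0.706, -0.023]
wrist_force: [0.3, -2.2, 6.6]
gripper_width: 0.0132
```

{"name": "arm_command", "arguments": {
  "dr": [
    [0, 0, 0],
    [0, 0, 0],
    [0, 0, 0]
  ],
  "dp": [
    [0, 0.1, 0],
    [0, 0.2, 0],
    [0, 0.2, 0]
  ],
  "jaw": [0, 0, 0]
}}

```text
clock: 16.55
tool_pos: [0.544, 0.0487, 0.0504]
tcp_rot: [0.707, 0.022, 0.706, -0.022]
wrist_force: [-0.4, -0.0, 7.0]
gripper_width: 0.0133
```

{"name": "arm_command", "arguments": {
  "dr": [
    [0, 0, 0],
    [0, 0, 0],
    [0, 0, 0]
  ],
  "dp": [
    [0, 0.1, 0],
    [0, 0.2, 0],
    [0, 0.2, 0]
  ],
  "jaw": [0, 0, 0]
}}

```text
clock: 16.85
tool_pos: [0.5442, 0.0509, 0.0504]
tcp_rot: [0.707, 0.022, 0.706, -0.022]
wrist_force: [-0.4, 1.5, 6.0]
gripper_width: 0.013
```

```bash
python3 st.py
```

```text
t 16.85 p [0.5442 0.0509 0.0504] w 0.013 F [-0.4  1.5  6. ] yaw_y 86.4 q6 0.01
M [[0.002, 0.063, 0.998], [0.0, 0.998, -0.063], [-1.0, 0.0, 0.002]]
```

{"name": "arm_command", "arguments": {
  "dr": [
    [0, 0, 0],
    [0, 0, 0],
    [0, 0, 0]
  ],
  "dp": [
    [0, 0.1, 0],
    [0, 0.1, 0],
    [0, 0.1, 0]
  ],
  "jaw": [0, 0, 0]
}}

```text
clock: 17.15
tool_pos: [0.5442, 0.0518, 0.0504]
tcp_rot: [0.707, 0.022, 0.706, -0.022]
wrist_force: [-0.1, 0.6, 6.6]
gripper_width: 0.0132
```

{"name": "arm_command", "arguments": {
  "dr": [
    [0, 0, 0],
    [0, 0, 0],
    [0, 0, 0]
  ],
  "dp": [
    [0, 0.1, 0],
    [0, 0.1, 0],
    [0, 0.1, 0]
  ],
  "jaw": [0, 0, 0]
}}

```text
clock: 17.45
tool_pos: [0.5443, 0.0528, 0.0504]
tcp_rot: [0.707, 0.022, 0.706, -0.022]
wrist_force: [-0.3, -0.1, 5.6]
gripper_width: 0.0134
```

```bash
python3 st.py;  python3 -c "
from h import *
for i in range(3):
  c=shot('wrist','pics/w8.png'); print(arm.get_state()['wrist_force'].round(1))
p=arm.get_state()['tool_pos']; print(p)
shot('top','pics/t8.png');a=cv2.imread('pics/w8.png');b=cv2.imread('pics/t8.png')
cv2.imwrite('pics/c8.png',np.hstack([cv2.resize(a[150:390,0:240],(400,400)),cv2.resize(b[215:295,310:390],(400,400),interpolation=2)]))"
```

```text
t 17.45 p [0.5443 0.0528 0.0504] w 0.0134 F [-0.3 -0.1  5.6] yaw_y 86.4 q6 0.01
M [[0.002, 0.063, 0.998], [-0.0, 0.998, -0.063], [-1.0, -0.0, 0.002]]
[-0.5  0.3  6.1]
[-0.3  0.   6.1]
[-0.4  0.   5.9]
[0.5442834  0.0528009  0.05037306]
```

View pics/c8.png

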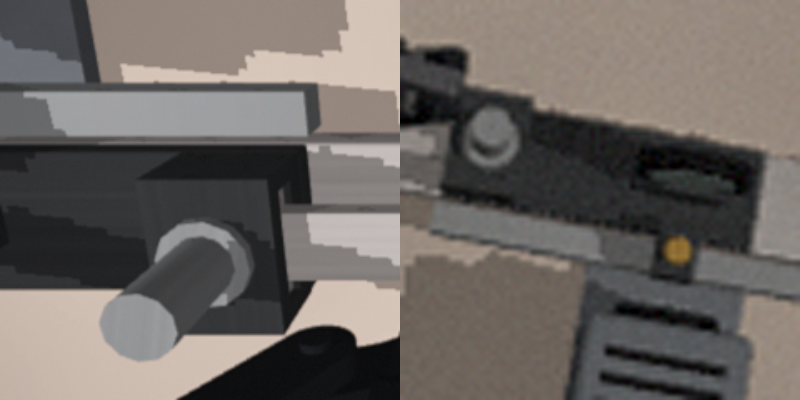

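Run:
```python
from h import *
u=np.array([np.cos(np.radians(86.4)),np.sin(np.radians(86.4)),0])
t=ld("pics/top0.png");k=800/220
b0=ray(t,232+665/k,213+222/k,.03);b1=ray(t,310+278/5,215+248/5,.03)
n=ray(t,232+482/k,213+194/k,.02)
h0=ray(t,232+527/k,213+141/k,.046); p1=ray(t,310+90/5,215+128/5,.076);c1=ray(t,310+92/5,215+140/5,.049)
print("ball travel",(b1-b0)@u,"ball-notch",(b1-n)@u,"hole travel pintop",(p1-h0)@u,"collar",(c1-h0)@u)
# wrist: pin top
c=ld("pics/w8.png");p=ray(c,138*.6,150+326*.6,.076);hp=np.array([.5329,-.1179,0]);print("wrist pin",p,(p-hp)@u)
# template match of ball in both top images
a=cv2.imread("pics/top0.png");b=cv2.imread("pics/t8.png")
for im in(a,b):
    h=cv2.cvtColor(im,cv2.COLOR_BGR2HSV);m=cv2.inRange(h,(10,140,100),(30,255,255));m[:240]=0;m[:,:330]=0;m[300:]=0;m[:,460:]=0
    M=cv2.moments(m,True);q=(M["m10"]/M["m00"],M["m01"]/M["m00"]);print(q,M["m00"],ray(t,*q,.034)@u)
```

```text
ball travel 0.09761728102488726 ball-notch -0.0007332397277608613 hole travel pintop 0.09700970398076031 collar 0.09557070168706801
wrist pin [ 0.53793287 -0.02170083  0.076     ] 0.09632535994890795
(414.52941176470586, 273.6470588235294) 17.0 -0.1669049645030655
(365.22222222222223, 264.5) 18.0 -0.06969030198522543
```

```bash
python3 -c "
from rig import finish_job,arm
print(finish_job()); s=arm.get_state(); print(s['clock'],s['wrist_force'].round(1),s['gripper_width'])"
```

```text
the job is handed in; nothing more can be done
None
the job is handed in; nothing more can be done
```

I took the pin out of the block and pushed it fully home through fork and pull bar. I then gripped the handle, drew the carriage into the notch, and handed in at about 18 s with the handle still held. The hand-in gives no verdict, so the results below come from my own checks.

- **Pin:** the collar met the fork at the predicted height (tool tip 53.3 mm, expected about 53). After release, the wrist image showed the pin's top within about 1 px of where a fully home pin should be. It was still upright in the fork in the last pictures.
- **Notch:** the measured notch distance was about 97 mm. The ball's travel came out at 97.2 to 97.6 mm in the top camera. The pin's travel read 95.6 to 97.0 mm there and 96.3 mm in the wrist camera. The pull force went from -2 N to +1.5 N as the ball dropped in, then to about 0 N.
- **Grip:** the gripper stayed closed on the handle at about 13 mm opening.
- **Disagreements and gaps:**
  - The cameras differed by up to about 4 mm on the hole and pin positions, within what the pin's fit tolerated.
  - I did not push against the notch to confirm the ball was locked.
  - I did not re-measure the stub or the bottle at the end, though no move went near the bottle, and the fingers stayed clear of the stub when I took the pin.

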